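# Wedge up the culture stirrer and hold it for new foot pads

### The arm

A 7-joint arm with a two-finger parallel gripper is mounted at the origin on the work surface. World frame = base frame: x ahead of the robot, y to its left, z up, the work surface at z = 0. Lengths are in m, angles in rad, forces in N, time in s.
With the tool pointing down it reaches from about 0.4 to 0.875 m from the base axis. Payload 19.3 kg.
Tool frame: the origin (TCP) lies on the centre line of the jaws, within the pads' length; the fingertips stand 22 mm ahead of it and the grasp point (between the pads) lies 3 mm ahead of it; z points along the fingers, y is the line along which they close (so a half turn about z gives the same grasp; the last joint's range is limited). The gripper opens to 85 mm and grips with 20 to 120 N. Pads are 22 mm wide; open, the fingers measure 114 mm over their backs; the gripper's body (76 mm by 85 mm) begins 54 mm behind the grasp point. The pads swing forward as they close: fully open they stand 13 mm farther back than shut.
Start: joints at [1.063, 0.521, -0.036, 1.599, 0.021, 1.021, -0.113], TCP at [0.265, -0.566, 0.253] pointing down, gripper open.
Joint ranges: [-2.91, 2.91], [-0.3, 2.13], [-1.5, 1.42], [0.17, 2.43], [-1.26, 4.41], [0.16, 1.93], [-2.52, 2.52]. Speed limits (rad/s): [1.89, 1.89, 2.39, 2.39, 3.01, 3.01, 3.01].

### API

Orientations are given as a unit quaternion [w, x, y, z].
In Python, from rig import read_state, camera, sign_off gives the robot as it stands. The module is installed in compiled form; this text tells all that it offers.
- The arm moves only by the shell command python3 -m crank 'ROWS' [FORCE]. ROWS is JSON, a list of rows, each an object with "dp": the shift along the tool's x, y, z scaled (see below), a list of three; "dr": the turn, a rotation vector about the tool's x, y, z scaled (see below), a list of three; "grip": the closure, from 0 (fully open) to 1 (shut). In form: [{"dp": [tx, ty, tz], "dr": [wx, wy, wz], "grip": grip}, ...]. A call has 1 to 5 rows; each row shifts and turns the commanded pose from where the row before left it, along the tool's axes as they then stand; what a row does not reach is not made up. The controller multiplies each number of a shift by 0.25 m and each number of a turn by 90 degrees. A row lasts 1/10 s, in which the tool goes at most 50 mm and 8.59 degrees, less where a joint would pass 70% of its speed; a pose out of reach is approached as far as the arm can. A call with a number of a shift or a turn outside -1 to 1 is refused whole. A call with a gripper value outside its range is refused whole. The fingers move at their own pace and stop on an object; FORCE is the grip in N (left out, the last holds). Time passes only in rows, so rows that do not move let the fingers close. It gives the time, the measured TCP pose, the force, the opening and the grip force at its end, in the units of the state.
- read_state(): the state, without advancing time (a new reading comes with each control period).
- camera(name): name is "side" or "top" or "wrist"; returns a dict with "img" (480x640x3 uint8, blue, green, red), "vfov" (degrees; the focal length in pixels is half the picture's height over the tangent of half this angle, whatever the lens; pixels are square), "cx", "cy" (the principal point, pixels), "camera_from_world" (4x4, takes a point from world to camera coordinates). Camera axes: x right, y down, z forward; pixel columns grow to the right and rows downward; lengths in m; the calibration is good to about 2 mm. A picture is of the moment at which its call begins. There is no depth.
- sign_off(): hands the job in; it is judged then, once.
The state is a dict: "time": time; "qpos": joint angles; "joint_vel": joint speeds; "joint_torque": joint torques, N m; "tool_pos": TCP position; "tcp_rot": TCP orientation; "wrist_force": force on the tool from outside, world axes, zero at the start; "torque": the same for the moment, N m; "opening": finger opening in m; "grasp_force": force on a finger pad.
Only numpy, scipy, OpenCV 4.12 (cv2) and the standard library are available. Lean on these libraries where they do the work, as an engineer would, in place of code of your own. Each camera call takes 0.05 s, during which the arm holds its last target. There are 200 camera calls.

### The job

The front rubber feet of the stirrer in the algae room need new pads, so it has to be raised with its culture flasks still on it. Take the dial gauge by its dial and slide it down until its sprung foot sits on the stirrer's top with about 5 mm of the foot's travel taken up, and let go of it; then take the orange wedge and push it, thin end first and flat on the shelf board, squarely under the middle of the stirrer's front edge until the two front feet have just lifted off the board, about 3 mm clear. Finish while holding the wedge there, with the stirrer resting on it, and leave the flasks and everything else undisturbed.

Things in the scene. Friction and masses are not known exactly. Their poses are not given: they have to be found in the camera images.
- board: white steel shelf board, 400 x 400 mm, fixed flat on the bench, its top 15 mm above the bench; it carries the stirrer and the gauge stand. Origin under its centre, at bench level; x points to its rear edge, where a 25 mm high lip stands behind the stirrer. Its front 195 mm, towards the robot, is where the wedge slides
- stirrer: loose magnetic stirrer, white case with dark top, 200 (x) x 280 (y) x 59 mm high, 1.4 to 1.9 kg, on four rubber feet 14 mm tall (case underside 14 mm above the board). Origin midway between the feet, at their undersides; x points from its front (robot side) to its rear, which is about 2 mm from the board's lip. Its front left place is empty. Lifted at the front, it pivots on its rear feet
- front_edge (a point): middle of the lower front edge of the stirrer's case, 14 mm above the board when standing, 185 mm ahead of the rear feet; the place for the wedge, its x axis the direction in which to push. Lifting the edge takes 8 to 12 N, pushing the wedge 10 to 15 N; the stirrer first slides back 1 to 2 mm, to the lip
- front_foot_left (a point): underside of the stirrer's front left foot (left as the robot sees it, +y); 0 mm above the board when standing
- front_foot_right (a point): underside of the stirrer's front right foot; 0 mm above the board when standing
- gauge: dial gauge stand: red magnetic base 60 x 50 x 50 mm fixed to the board beside the stirrer's left end, with an upright steel column 12 mm thick, 205 mm tall. Origin under the centre of the base, on the board; the dial hangs 65 mm from the column in -y, over the stirrer's front left corner
- carriage (a joint): height of the gauge's carriage on the column, m, 0 lowest to 0.060 highest; it carries the dial and stays where it is put (about 6 N of clamp friction). The foot first touches the stirrer's standing top at about 0.015; one mm lower takes up one mm of the foot's travel
- dial (a point): centre of the dial, a round case 56 mm across and 25 mm thick (thickness along x, its face to the robot), upright with its lowest point 28 mm below this centre and a small 7 mm cap on top; grip it by its thickness from above. It rises and falls with the carriage: 119 mm above the board plus the carriage value. The column is 65 mm away in +y
- spindle (a joint): how far the gauge's sprung foot is pushed in, m, 0 (free, pointing down) to 0.020; it presses with about 0.8 N at 0 and 50 N/m more. The red needle turns once for 10 mm. After the gauge is set, it rises by about 0.9 mm for each mm that the front edge rises
- gauge_foot (a point): tip of the gauge's sprung foot, 75 mm below the dial's centre when free
- wedge: loose orange plastic wedge, 170 mm long (x), 36 mm wide (y), 90 g, flat underneath; 4 mm high at the thin end (+x), rising evenly over 140 mm to 28.5 mm, level for the last 30 mm at the thick end (-x). Origin: middle of its underside. Lies on the bench left or right of the board. The stirrer's edge meets the slope 57 mm behind the thin end; each 10 mm more lifts it 1.75 mm. Friction about 0.4
- wedge_tip (a point): middle of the wedge's thin end, at its underside
- shim_block: loose grey flat block 100 x 40 x 20 mm, no taper; not needed. Origin under its centre
- flask1: conical flask with green culture, 68 mm across, 115 mm tall, on the stirrer's rear left place. Origin under its centre
- flask2: the same, on the rear right place
- flask3: the same, on the front right place
- pad_tin: small metal tin of rubber pads, 56 mm across, 20 mm tall, on the board's front right corner. Origin under its centre
- wash_bottle: white wash bottle with red cap and spout, 64 mm across, 190 mm tall, on the bench left of the board. Origin under its centre
- side_flask: conical flask, 84 mm across, 140 mm tall, on the bench right of the board. Origin under its centre
- beaker: open beaker, 72 mm across, 90 mm tall, on the bench to the front right. Origin under its centre
- screwdriver: red-handled screwdriver lying on the bench to the left, near the robot, about 200 mm long
- petri_dish: closed dish 90 mm across, 16 mm tall, on the bench to the left

How it is judged:
On the way, in this order (a step that is already met when the one before it is completed fails the run):
1. the gauge's foot is down on the stirrer with 3 to 8 mm of its travel taken up and the dial is let go, the stirrer still standing on its feet (value of joint spindle between 0.003 and 0.008 m and contact force between gauge and stirrer above 0.2 N and contact force between the arm and gauge below 0.1 N and z of each of front_foot_left, front_foot_right in the frame of board below 0.0158 m), for 0.3 s.
2. the wedge, held by the fingers and low over the board, has its thin end under the middle of the stirrer's front edge (x of wedge_tip in the frame of stirrer above -0.085 m and z of wedge_tip in the frame of stirrer between -0.005 and 0.008 m and y of wedge_tip in the frame of stirrer between -0.05 and 0.05 m and contact force between the fingers and wedge above 2 N), for 0.1 s.
At the end, for the whole second after the job is handed in: fingers still grip the wedge, flat on the board (3 deg), square (10 deg) and within 30 mm of the middle of the stirrer's front edge; the stirrer rests on it, still, both front feet 1.2 to 5.5 mm clear; the gauge's foot still on the stirrer; the arm touches neither stirrer nor gauge (z of front_foot_left in the frame of board between 0.0162 and 0.0205 m and z of front_foot_right in the frame of board between 0.0162 and 0.0205 m and contact force between wedge and stirrer above 3 N and contact force between wedge and board above 2 N and contact force between the fingers and wedge above 2 N and contact force between the arm and stirrer below 0.2 N and contact force between the arm and gauge below 0.2 N and y of wedge in the frame of stirrer between -0.03 and 0.03 m and angle between the x axis of wedge and the x axis of stirrer, either way round below 0.17 rad and angle between wedge's own z axis and vertical below 0.05 rad and value of joint spindle between 0.0035 and 0.014 m and contact force between gauge and stirrer above 0.2 N and linear speed of each of stirrer, wedge below 0.01 m/s); the arm keeps its last pose, push and grip.
It fails at once if the stirrer is tipped too far (front feet more than about 9 mm up) or moved off its place (angle between stirrer's own z axis and vertical above 0.06 rad or distance of stirrer from where it was at the start of the episode above 0.02 m).
It fails at once if a flask on the stirrer is knocked, tipped or shifted (angle between any of flask1, flask2, flask3's own z axis and vertical above 0.15 rad or distance of any of flask1, flask2, flask3 from where it was at the start of the episode above 0.025 m).
It fails at once if something else on the bench or board is disturbed (distance of any of shim_block, pad_tin, wash_bottle, side_flask, beaker, screwdriver, petri_dish from where it was at the start of the episode above 0.02 m).
It also fails if it takes over 58 s, if anything falls off the work surface, if the arm or the gripper's body presses on something with over 40 N, if the wrist force passes 120 N, or if a joint passes its speed limit or range.

## Working session

There is one attempt and no reset: what is moved stays moved. The work goes in short steps, Python scripts to look and compute and a shell command to move; the robot and the scene stay as the last step left them, time stands still between calls to the robot, and variables do not carry over. Pictures are saved under pics/ and viewed, at most 10 in all, crops included, and the job is handed in when it is done.

```bash
mkdir -p pics
cat > h.py <<'E'
import numpy as np, cv2, json
from rig import read_state, camera, sign_off
from scipy.spatial.transform import Rotation as R
def K(c):
    f=c["img"].shape[0]/2/np.tan(np.radians(c["vfov"])/2); return f
def ray(c,u,v):
    T=np.array(c["camera_from_world"]); f=K(c)
    d=T[:3,:3].T@np.array([(u-c["cx"])/f,(v-c["cy"])/f,1]); o=-T[:3,:3].T@T[:3,3]; return o,d
def onplane(c,u,v,z):
    o,d=ray(c,u,v); return o+d*(z-o[2])/d[2]
def proj(c,p):
    T=np.array(c["camera_from_world"]); q=T[:3,:3]@np.array(p)+T[:3,3]; f=K(c)
    return q[:2]/q[2]*f+[c["cx"],c["cy"]]
def two(c1,p1,c2,p2):
    o1,d1=ray(c1,*p1);o2,d2=ray(c2,*p2)
    s=np.linalg.lstsq(np.c_[d1,-d2],o2-o1,rcond=None)[0]
    a,b=o1+d1*s[0],o2+d2*s[1]; return (a+b)/2,np.linalg.norm(a-b)
def rot():
    s=read_state(); w,x,y,z=s["tcp_rot"]; return np.array(s["tool_pos"]),R.from_quat([x,y,z,w])
def go(p=None,yaw=None):
    """print dp/dr numbers (total) to tool pos p, with tool x heading yaw (deg), pointing down"""
    t,r=rot()
    print("tcp",t.round(4),"axes x",r.as_matrix()[:,0].round(3),"z",r.as_matrix()[:,2].round(3))
    if yaw is not None:
        a=np.radians(yaw); X=[np.cos(a),np.sin(a),0];Z=[0,0,-1];M=np.c_[X,np.cross(Z,X),Z]
        print("dr total",((r.inv()*R.from_matrix(M)).as_rotvec()/(np.pi/2)).round(4))
    if p is not None: print("dp total (current axes)",(r.inv().apply(np.array(p)-t)/.25).round(4))
E
python3 - <<'E'
from h import *
for n in ["top","side","wrist"]:
    c=camera(n); cv2.imwrite(f"pics/{n}0.png",c["img"])
    T=np.array(c["camera_from_world"]);print(n,c["vfov"],c["cx"],c["cy"],(-T[:3,:3].T@T[:3,3]).round(3),T[2,:3].round(2))
s=read_state();print(s); go(yaw=0)
E
```

```text
top 55.23599411417502 320.57570033240177 236.80121670031966 [0.429 0.044 1.371] [ 0.06  0.03 -1.  ]
side 51.981792550274754 320.2111036318936 249.30220151239322 [0.493 1.057 0.963] [ 0.02 -0.76 -0.65]
wrist 70.69121884014874 317.8313425784243 237.5847489946971 [ 0.34  -0.532  0.374] [-0.29 -0.14 -0.95]
{'time': 0.15, 'qpos': array([ 1.06279265,  0.52187759, -0.03632047,  1.59984097,  0.02120771,
        1.02111166, -0.11279064]), 'joint_vel': array([-0.00120238, -0.00132139,  0.00101085, -0.00103061,  0.00035213,
        0.00060684,  0.00045107]), 'joint_torque': array([ 2.76278312e-03, -9.27389073e+01,  1.98126689e+00, -3.70058692e+01,
        1.80590007e-02,  6.27481582e-03,  2.96465521e-05]), 'tool_pos': array([ 0.26484509, -0.56586611,  0.25287064]), 'tcp_rot': array([-4.07512165e-04,  9.76137033e-01,  2.17155038e-01, -1.24853527e-04]), 'wrist_force': array([-0.72077818,  0.17186094,  0.62024919]), 'torque': array([-0.05634361,  0.01953538, -0.0375851 ]), 'grasp_force': 0.0, 'opening': 0.08523733406311902}
tcp [ 0.2648 -0.5659  0.2529] axes x [ 0.906  0.424 -0.   ] z [-0.     0.001 -1.   ]
dr total [-5.000e-04  2.000e-04  2.787e-01]
```

View pics/top0.png

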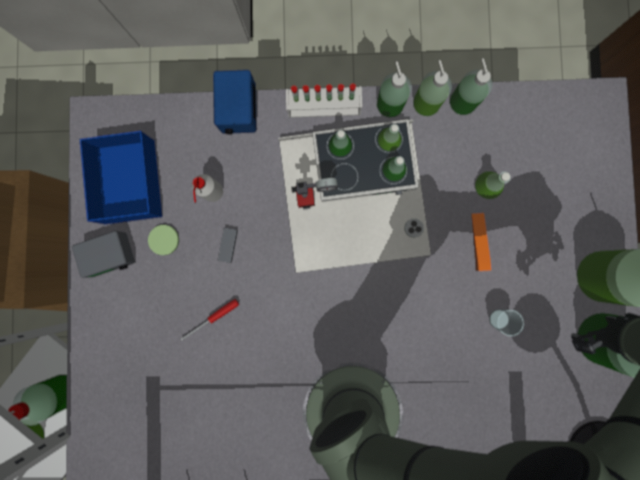

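View pics/side0.png

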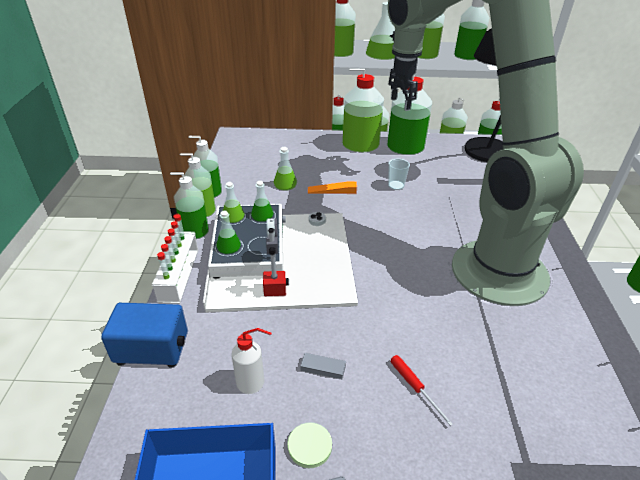

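The top view shows the board (corners about (281,138), (411,120), (430,255), (296,272)), the stirrer with the gauge dial at (326,185), and the wedge at (482,243). The side view shows the wedge at (332,188) and the gauge at (273,260). Next I'll measure these with masks and one enlarged composite.

Run:
```python
from h import *
t=camera("top"); s=camera("side")
for n,c in(("top",t),("side",s)):
    h=cv2.cvtColor(c["img"],cv2.COLOR_BGR2HSV)
    m=cv2.inRange(h,(5,150,90),(18,255,255))
    k,l,st,ce=cv2.connectedComponentsWithStats(m)
    for i in range(1,k):
        if st[i,4]>150:
            q=np.argwhere(l==i)[:,::-1].astype(np.float32); r=cv2.minAreaRect(q); print(n,st[i],r)
            print(np.array([onplane(c,*p,.01) for p in cv2.boxPoints(r)]).round(3))
    m=cv2.inRange(h,(0,170,80),(4,255,255))
    k,l,st,ce=cv2.connectedComponentsWithStats(m)
    for i in range(1,k):
        if st[i,4]>60: print("red",n,st[i],ce[i])
# board/stirrer corners
for p in [(281,138),(411,120),(430,255),(296,272)]: print("board",onplane(t,*p,.015).round(3))
a=cv2.resize(t["img"][110:280,270:500],None,fx=3.4,fy=3.4,interpolation=2)
cv2.imwrite("pics/t1.png",a)
b=cv2.resize(s["img"][170:310,200:365],None,fx=4,fy=4,interpolation=2); cv2.imwrite("pics/s1.png",b)
```

```text
top [472 214  19  57 720] ((480.87811279296875, 241.59181213378906), (56.52978515625, 13.451994895935059), 83.9909896850586)
[[ 0.57  -0.367  0.01 ]
 [ 0.573 -0.406  0.01 ]
 [ 0.407 -0.416  0.01 ]
 [ 0.404 -0.377  0.01 ]]
red top [194 178  10  10  85] [198.52941176 182.47058824]
red top [298 189  15  17 128] [305.9921875 198.890625 ]
red top [209 300  29  22 199] [223.16080402 310.49748744]
red top [ 10 406  12  13  86] [ 16.73255814 410.8372093 ]
side [308 182  49  12 409] ((331.9875183105469, 187.08485412597656), (47.96786880493164, 10.84860897064209), 1.2188751697540283)
[[ 0.569 -0.36   0.01 ]
 [ 0.572 -0.429  0.01 ]
 [ 0.401 -0.432  0.01 ]
 [ 0.404 -0.363  0.01 ]]
red side [357  74  17  14 194] [364.81958763  81.01546392]
red side [413  77  10  13  69] [418.44927536  82.08695652]
red side [165 214  16  29 153] [172.43137255 227.50326797]
red side [157 244  11  16  82] [162.34146341 251.40243902]
red side [263 271  23  25 489] [274.0204499  283.87730061]
red side [237 328  34  22 240] [246.73333333 339.22083333]
red side [391 355  33  37 419] [406.55847255 372.96658711]
board [0.815 0.192 0.015]
board [ 0.857 -0.199  0.015]
board [ 0.452 -0.24   0.015]
board [0.412 0.155 0.015]
```

View pics/t1.png

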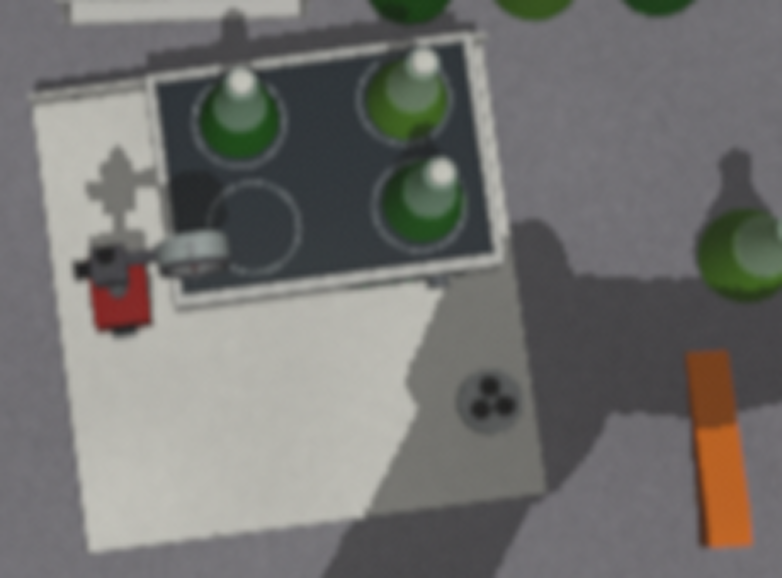

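View pics/s1.png

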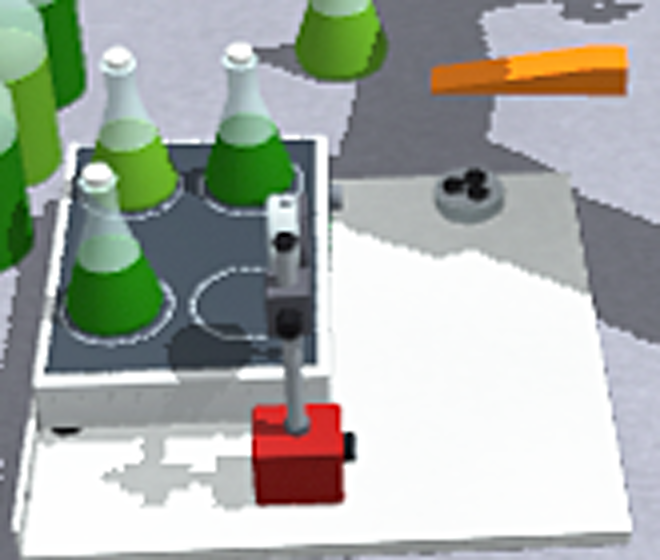

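The top crop shows the dial edge-on at (192,252), the red base at (122,300), and the stirrer front edge running from (180,303) to (503,262). The wedge's thick end is at the bottom (726,545) and its thin end at (709,352), so it already points +x. The side crop shows the dial body around (284,225).

Run:
```python
from h import *
t=camera("top"); s=camera("side")
T=lambda a,b:(270+a/3.4,110+b/3.4)
S=lambda a,b:(200+a/4,170+b/4)
print("dial",two(t,T(192,252),s,S(284,225)))
for z in(.15,.19): print(onplane(t,*T(192,252),z).round(4))
for n,p,z in[("front L top",(178,293),.074),("front R top",(500,252),.074),("rear L top",(150,78),.074),("rear R top",(470,38),.074),("front bot L",(181,307),.029),("front bot R",(503,263),.029),("bFL",(91,552),.015),("bFR",(545,492),.015),("bRL",(34,102),.015),("red FL",(97,332),.065),("red FR",(150,325),.065)]:
    print(n,onplane(t,*T(*p),z).round(4))
S2=lambda p,z:print(p,onplane(s,*S(*p),z).round(4))
for p,z in[((328,376),.074),((316,140),.074),((630,535),.015),((570,175),.015),((300,428),.065)]: S2(p,z)
go([.62,.08,.30],95)
```

```text
dial (array([0.64172118, 0.05670949, 0.18116051]), np.float64(0.0009087738094860048))
[0.6468 0.057  0.15  ]
[0.6397 0.0566 0.19  ]
front L top [0.6261 0.0704 0.074 ]
front R top [ 0.653 -0.199  0.074]
rear L top [0.8098 0.0897 0.074 ]
rear R top [ 0.8354 -0.1806  0.074 ]
front bot L [0.6207 0.0691 0.029 ]
front bot R [ 0.6511 -0.2096  0.029 ]
bFL [0.4107 0.1527 0.015 ]
bFR [ 0.4531 -0.2409  0.015 ]
bRL [0.8089 0.195  0.015 ]
red FL [0.5963 0.1397 0.065 ]
red FR [0.601  0.0949 0.065 ]
(328, 376) [0.6153 0.0821 0.074 ]
(316, 140) [ 0.6496 -0.1887  0.074 ]
(630, 535) [0.4113 0.1627 0.015 ]
(570, 175) [ 0.4502 -0.2335  0.015 ]
(300, 428) [0.6302 0.1238 0.065 ]
tcp [ 0.2649 -0.566   0.2532] axes x [ 0.906  0.424 -0.   ] z [-0.  0. -1.]
dr total [-2.000e-04 -1.000e-04 -7.769e-01]
dp total (current axes) [ 2.3818 -1.7383 -0.187 ]
```

```bash
python3 -m crank '[{"dp":[0,0,-0.05],"dr":[0,0,-0.086],"grip":0},{"dp":[0,0,-0.05],"dr":[0,0,-0.086],"grip":0},{"dp":[0,0,-0.05],"dr":[0,0,-0.086],"grip":0},{"dp":[0,0,-0.05],"dr":[0,0,-0.086],"grip":0},{"dp":[0,0,-0.05],"dr":[0,0,-0.086],"grip":0}]' 60; python3 -m crank '[{"dp":[0,0,0],"dr":[0,0,-0.086],"grip":0},{"dp":[0,0,0],"dr":[0,0,-0.086],"grip":0},{"dp":[0,0,0],"dr":[0,0,-0.086],"grip":0},{"dp":[0,0,0],"dr":[0,0,-0.084],"grip":0},{"dp":[0,0,0],"dr":[0,0,0],"grip":0}]'; python3 -c "
from h import *
go([.60,.057,.30],96)"
```

```text
time: 0.85
tool_pos: [0.2649, -0.566, 0.3163]
tcp_rot: [-0.0, 0.848, 0.531, -0.0]
wrist_force: [0.0, -0.0, -0.1]
opening: 0.0853
grasp_force: 0.0
time: 1.35
tool_pos: [0.2648, -0.5661, 0.3157]
tcp_rot: [-0.0, 0.678, 0.735, 0.0]
wrist_force: [0.1, -0.2, -0.2]
opening: 0.0855
grasp_force: 0.0
tcp [ 0.2648 -0.5661  0.3157] axes x [-0.082  0.997  0.   ] z [ 0.  0. -1.]
dr total [ 0.0001 -0.0002 -0.0145]
dp total (current axes) [2.3742 1.5404 0.0636]
```

```bash
python3 -m crank '[{"dp":[0.158,0.102,0],"dr":[0,0,0],"grip":0},{"dp":[0.158,0.102,0],"dr":[0,0,0],"grip":0},{"dp":[0.158,0.102,0],"dr":[0,0,0],"grip":0},{"dp":[0.158,0.102,0],"dr":[0,0,0],"grip":0},{"dp":[0.158,0.102,0],"dr":[0,0,0],"grip":0}]'; python3 -m crank '[{"dp":[0.158,0.102,0],"dr":[0,0,0],"grip":0},{"dp":[0.158,0.102,0],"dr":[0,0,0],"grip":0},{"dp":[0.158,0.102,0],"dr":[0,0,0],"grip":0},{"dp":[0.158,0.102,0],"dr":[0,0,0],"grip":0},{"dp":[0.158,0.102,0],"dr":[0,0,0],"grip":0}]';  python3 -m crank '[{"dp":[0.158,0.102,0],"dr":[0,0,0],"grip":0},{"dp":[0.158,0.102,0],"dr":[0,0,0],"grip":0},{"dp":[0.158,0.102,0],"dr":[0,0,0],"grip":0},{"dp":[0.158,0.102,0],"dr":[0,0,0],"grip":0},{"dp":[0.158,0.102,0],"dr":[0,0,-0.0145],"grip":0}]'; python3 -m crank '[{"dp":[0,0,0],"dr":[0,0,0],"grip":0},{"dp":[0,0,0],"dr":[0,0,0],"grip":0}]'; python3 -c "
from h import *
go([.642,.057,.26],96)
c=camera('wrist');cv2.imwrite('pics/w1.png',c['img']);print(proj(c,[.642,.057,.209]),proj(c,[.642,.057,.181]))"
```

```text
time: 1.85
tool_pos: [0.3768, -0.3573, 0.316]
tcp_rot: [0.0, 0.68, 0.733, -0.0]
wrist_force: [1.4, -0.3, 0.4]
opening: 0.0852
grasp_force: 0.0
time: 2.35
tool_pos: [0.4883, -0.1503, 0.316]
tcp_rot: [0.0, 0.68, 0.733, 0.0]
wrist_force: [-0.6, -1.0, 0.0]
opening: 0.0855
grasp_force: 0.0
time: 2.85
tool_pos: [0.5998, 0.0567, 0.3159]
tcp_rot: [0.0, 0.672, 0.741, -0.0]
wrist_force: [0.8, -0.8, 0.2]
opening: 0.0855
grasp_force: 0.0
time: 3.05
tool_pos: [0.5991, 0.0562, 0.3153]
tcp_rot: [-0.0, 0.671, 0.742, -0.0]
wrist_force: [-0.7, -0.9, -0.8]
opening: 0.0854
grasp_force: 0.0
tcp [0.5991 0.0562 0.3153] axes x [-0.101  0.995  0.   ] z [-0.001  0.    -1.   ]
dr total [-0.0005 -0.0003 -0.0026]
dp total (current axes) [-0.0139  0.1711  0.2211]
[378.78433508 247.95850251] [372.83010001 235.55188228]
```

View pics/w1.png

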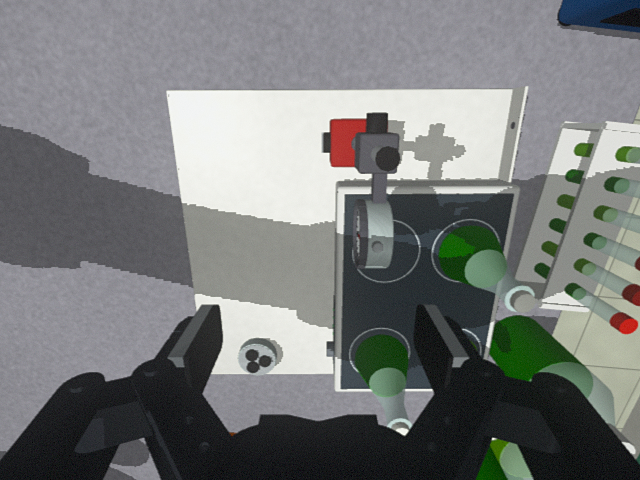

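The wrist view shows the dial with its cap at (377,245). I predicted (379,248) for the dial top, so the estimate holds to about 1 mm. I'll touch the cap with closed fingers to measure its height exactly.

```bash
python3 -m crank '[{"dp":[-0.007,0.086,0],"dr":[0,0,0],"grip":1},{"dp":[-0.007,0.085,0],"dr":[0,0,0],"grip":1},{"dp":[0,0,0.1],"dr":[0,0,0],"grip":1},{"dp":[0,0,0.1],"dr":[0,0,0],"grip":1},{"dp":[0,0,0],"dr":[0,0,0],"grip":1}]';python3 -m crank '[{"dp":[0,0,0.02],"dr":[0,0,0],"grip":1},{"dp":[0,0,0.02],"dr":[0,0,0],"grip":1},{"dp":[0,0,0],"dr":[0,0,0],"grip":1}]'; python3 -c "
from h import *
go([.642,.057,.25],96)
c=camera('wrist');cv2.imwrite('pics/w2.png',c['img']);print(proj(c,[.642,.057,.209]),proj(c,[.642,.057,.216]),read_state()['wrist_force'])"
```

```text
time: 3.6
tool_pos: [0.6406, 0.0539, 0.2631]
tcp_rot: [-0.001, 0.671, 0.741, -0.002]
wrist_force: [-1.0, -0.5, 0.7]
opening: 0.012
grasp_force: 0.0
time: 3.9
tool_pos: [0.642, 0.0556, 0.2561]
tcp_rot: [0.0, 0.67, 0.742, 0.0]
wrist_force: [-0.2, 0.9, 0.0]
opening: -0.0001
grasp_force: 0.0
tcp [0.642  0.0556 0.2561] axes x [-0.101  0.995 -0.   ] z [ 0. -0. -1.]
dr total [ 0.0003  0.0001 -0.002 ]
dp total (current axes) [0.0058 0.0005 0.0246]
[319.81514292 277.72292356] [319.89435444 283.49786774] [-0.37162608  0.06867047  0.37610859]
```

View pics/w2.png

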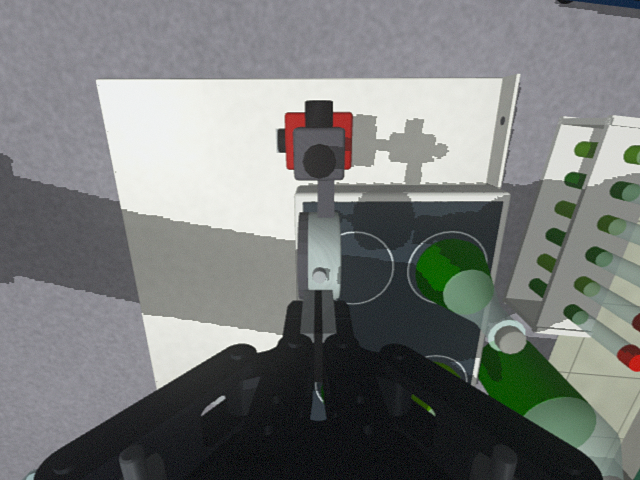

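The fingers are closed and the cap is at (320,274), 5–9 px off my prediction. I'll refine it from both wrist views and the top view.

Run:
```python
from h import *
c2=camera("wrist"); s=read_state()
# w1 camera: rigid on the tool; rebuild from tool pose at w1
def Tw(p,q):
    M=np.eye(4);M[:3,:3]=R.from_quat([q[1],q[2],q[3],q[0]]).as_matrix();M[:3,3]=p;return M
cam_from_tool=np.array(c2["camera_from_world"])@Tw(s["tool_pos"],s["tcp_rot"])
c1=dict(c2); c1["camera_from_world"]=cam_from_tool@np.linalg.inv(Tw([.5991,.0562,.3153],[0,.671,.7415,0]))
print(two(c1,(377,245),c2,(320,274)))
for z in(.195,.2,.205,.21,.216): print(z,onplane(c1,377,245,z).round(4),onplane(c2,320,274,z).round(4))
t=camera("top")
for z in(.2,.21): print(onplane(t,270+192/3.4,110+245/3.4,z).round(4))
tool=np.linalg.inv(cam_from_tool); print("tips px",proj(c2,np.array(s["tool_pos"])-[0,0,.022]))
```

```text
(array([0.64217997, 0.05615805, 0.20161791]), np.float64(0.0006610250581100014))
0.195 [0.6434 0.0541 0.195 ] [0.6427 0.0528 0.195 ]
0.2 [0.6423 0.0559 0.2   ] [0.6425 0.0551 0.2   ]
0.205 [0.6412 0.0576 0.205 ] [0.6422 0.0574 0.205 ]
0.21 [0.6401 0.0594 0.21  ] [0.6419 0.0597 0.21  ]
0.216 [0.6388 0.0615 0.216 ] [0.6416 0.0625 0.216 ]
[0.6432 0.0564 0.2   ]
[0.6414 0.0563 0.21  ]
tips px [320.04381122 303.19622414]
```

```bash
python3 -m crank '[{"dp":[0,0,0.02],"dr":[0,0,0],"grip":1},{"dp":[0,0,0.02],"dr":[0,0,0],"grip":1},{"dp":[0,0,0.02],"dr":[0,0,0],"grip":1},{"dp":[0,0,0.012],"dr":[0,0,0],"grip":1},{"dp":[0,0,0],"dr":[0,0,0],"grip":1}]'|egrep 'pos|force'
for i in 1; do python3 -m crank '[{"dp":[0,0,0.008],"dr":[0,0,0],"grip":1},{"dp":[0,0,0],"dr":[0,0,0],"grip":1}]' |egrep 'pos|wrist'; python3 -m crank '[{"dp":[0,0,0.008],"dr":[0,0,0],"grip":1},{"dp":[0,0,0],"dr":[0,0,0],"grip":1}]' |egrep 'pos|wrist';python3 -m crank '[{"dp":[0,0,0.008],"dr":[0,0,0],"grip":1},{"dp":[0,0,0],"dr":[0,0,0],"grip":1}]' |egrep 'pos|wrist';python3 -m crank '[{"dp":[0,0,0.008],"dr":[0,0,0],"grip":1},{"dp":[0,0,0],"dr":[0,0,0],"grip":1}]' |egrep 'pos|wrist'; done
```

```text
tool_pos: [0.6418, 0.0559, 0.2372]
wrist_force: [-0.4, 0.7, 0.1]
grasp_force: 0.0
tool_pos: [0.642, 0.0559, 0.2357]
wrist_force: [-0.7, -0.1, -0.7]
tool_pos: [0.6419, 0.0559, 0.2336]
wrist_force: [0.2, -0.6, -0.4]
tool_pos: [0.6419, 0.0559, 0.2316]
wrist_force: [0.6, 0.9, -1.0]
tool_pos: [0.6419, 0.0559, 0.2295]
wrist_force: [0.3, -0.2, 0.1]
```

```bash
python3 -m crank '[{"dp":[0,0,0.006],"dr":[0,0,0],"grip":1},{"dp":[0,0,0],"dr":[0,0,0],"grip":1}]' |egrep 'pos|wrist'; python3 -m crank '[{"dp":[0,0,0.006],"dr":[0,0,0],"grip":1},{"dp":[0,0,0],"dr":[0,0,0],"grip":1}]' |egrep 'pos|wrist';python3 -m crank '[{"dp":[0,0,0.006],"dr":[0,0,0],"grip":1},{"dp":[0,0,0],"dr":[0,0,0],"grip":1}]' |egrep 'pos|wrist';python3 -m crank '[{"dp":[0,0,0.006],"dr":[0,0,0],"grip":1},{"dp":[0,0,0],"dr":[0,0,0],"grip":1}]' |egrep 'pos|wrist'; python3 -m crank '[{"dp":[0,0,0.006],"dr":[0,0,0],"grip":1},{"dp":[0,0,0],"dr":[0,0,0],"grip":1}]' |egrep 'pos|wrist'
```

```text
tool_pos: [0.642, 0.0559, 0.2282]
wrist_force: [0.1, 0.8, 0.5]
tool_pos: [0.6421, 0.0559, 0.2268]
wrist_force: [0.2, 0.0, 0.5]
tool_pos: [0.642, 0.0559, 0.2252]
wrist_force: [0.4, 0.3, 0.6]
tool_pos: [0.642, 0.0559, 0.2237]
wrist_force: [-0.1, 0.5, 1.0]
tool_pos: [0.642, 0.0559, 0.2221]
wrist_force: [1.1, -0.3, 0.9]
```

```bash
python3 -m crank '[{"dp":[0,0,0.006],"dr":[0,0,0],"grip":1},{"dp":[0,0,0],"dr":[0,0,0],"grip":1}]' |egrep 'pos|wrist'; python3 -m crank '[{"dp":[0,0,0.006],"dr":[0,0,0],"grip":1},{"dp":[0,0,0],"dr":[0,0,0],"grip":1}]' |egrep 'pos|wrist';python3 -m crank '[{"dp":[0,0,0.006],"dr":[0,0,0],"grip":1},{"dp":[0,0,0],"dr":[0,0,0],"grip":1}]' |egrep 'pos|wrist';python3 -m crank '[{"dp":[0,0,0.006],"dr":[0,0,0],"grip":1},{"dp":[0,0,0],"dr":[0,0,0],"grip":1}]' |egrep 'pos|wrist'; python3 -c "
from h import *
c=camera('wrist');cv2.imwrite('pics/w3.png',cv2.resize(c['img'][180:380,200:440],None,fx=2.5,fy=2.5,interpolation=2))
t,_=rot();print(proj(c,t-[0,0,.022]))"
```

```text
tool_pos: [0.642, 0.0559, 0.2206]
wrist_force: [0.2, -0.5, 1.5]
tool_pos: [0.642, 0.0559, 0.2191]
wrist_force: [-0.3, -0.3, 0.7]
tool_pos: [0.642, 0.0559, 0.2176]
wrist_force: [-0.0, 0.2, 0.6]
tool_pos: [0.6419, 0.0559, 0.2161]
wrist_force: [0.3, -0.1, 0.9]
[319.84556466 303.34865445]
```

View pics/w3.png

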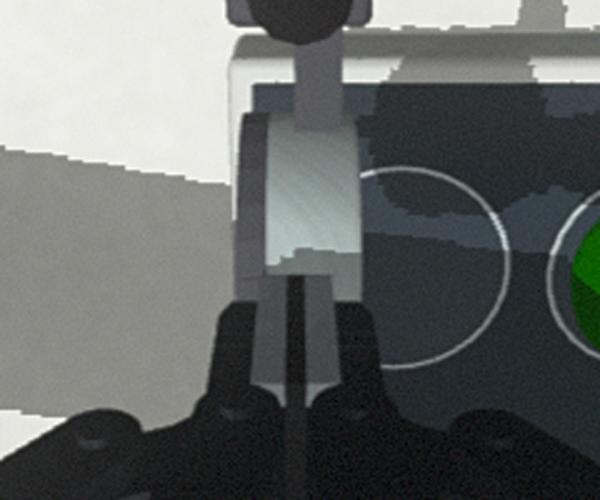

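The crop shows the pads squarely over the dial (tips at about crop (295,275)), hiding the cap. There is no contact force yet, so I'll keep going down.

```bash
python3 -m crank '[{"dp":[0,0,0.006],"dr":[0,0,0],"grip":1},{"dp":[0,0,0],"dr":[0,0,0],"grip":1}]' |egrep 'pos|wrist'; python3 -m crank '[{"dp":[0,0,0.006],"dr":[0,0,0],"grip":1},{"dp":[0,0,0],"dr":[0,0,0],"grip":1}]' |egrep 'pos|wrist';python3 -m crank '[{"dp":[0,0,0.006],"dr":[0,0,0],"grip":1},{"dp":[0,0,0],"dr":[0,0,0],"grip":1}]' |egrep 'pos|wrist'
```

```text
tool_pos: [0.6419, 0.0559, 0.2146]
wrist_force: [0.1, 0.1, -0.0]
tool_pos: [0.6419, 0.0559, 0.2131]
wrist_force: [0.0, -0.4, 0.1]
tool_pos: [0.6419, 0.0559, 0.2116]
wrist_force: [-0.1, -0.4, 0.3]
```

Run:
```python
from h import *
c=camera('side'); a=cv2.imread('pics/side0.png')[205:300,240:310]; b=c['img'][205:300,240:310]
cv2.imwrite('pics/s2.png',cv2.resize(np.hstack([a,b]),None,fx=5.5,fy=5.5,interpolation=2))
for p in([.642,.056,.19],[.642,.056,.168],[.642,.056,.2]): print(proj(c,p))
```

```text
[270.92164079 223.38594026]
[271.35490125 230.1128419 ]
[270.72145187 220.27776091]
```

View pics/s2.png

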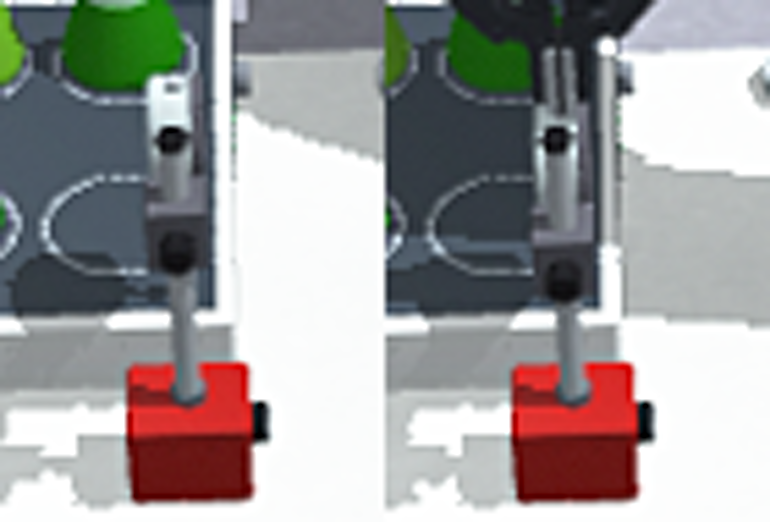

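The side crops (before on the left, now on the right) show the carriage knob moved down about 30 crop px (5.5 px, about 17 mm). The fingers are therefore pushing the cap with little force showing. I'll back off and tilt so the wrist camera can read the dial face and foot from the front.

```bash
python3 -m crank '[{"dp":[0,0,-0.1],"dr":[0,0,0],"grip":1},{"dp":[0,-0.13,0],"dr":[0,0,0],"grip":1},{"dp":[0,-0.13,0],"dr":[0,0,0],"grip":1},{"dp":[0,-0.14,0],"dr":[0,0,0],"grip":1},{"dp":[0,0,0],"dr":[-0.09,0,0],"grip":1}]' |egrep 'pos|wrist'; python3 -m crank '[{"dp":[0,0,0],"dr":[-0.09,0,0],"grip":0.7},{"dp":[0,0,0],"dr":[-0.09,0,0],"grip":0.7},{"dp":[0,0,0],"dr":[-0.09,0,0],"grip":0.7},{"dp":[0,0,0],"dr":[0,0,0],"grip":0.7}]' |egrep 'pos|wrist'; python3 -c "
from h import *
c=camera('wrist');cv2.imwrite('pics/w4.png',c['img']);np.save('w4.npy',c,allow_pickle=True)
for z in (.07,.074,.079,.154,.189): print(z,proj(c,[.642,.056,z]))"
```

```text
tool_pos: [0.5409, 0.0454, 0.2364]
wrist_force: [3.1, 0.5, -0.4]
tool_pos: [0.5462, 0.0389, 0.237]
wrist_force: [0.4, 0.6, 0.6]
0.07 [325.20625559 200.02223042]
0.074 [327.30097649 200.93777838]
0.079 [329.98157095 202.10939641]
0.154 [380.77495433 224.30986152]
0.189 [414.174731   238.90803411]
```

View pics/w4.png

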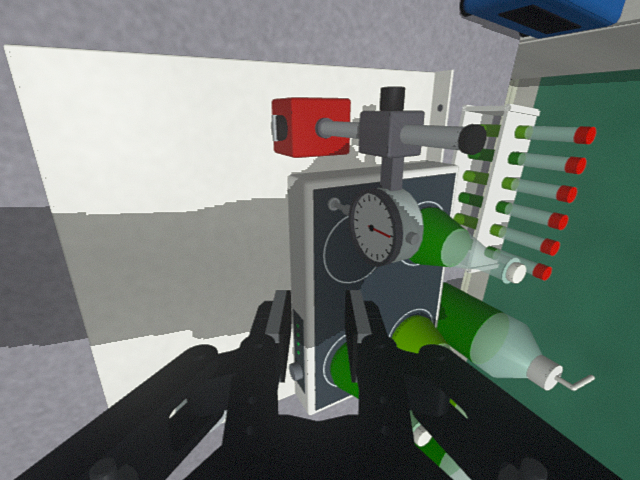

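The view shows the dial face with the needle pointing at the cap (411,239), so the spindle reads 0. The foot ball is at (333,203), just above the stirrer top, and carriage ≈ 0.020. Next I untilt, go over the dial, open and grip.

```bash
python3 -m crank '[{"dp":[0,0,0],"dr":[0.09,0,0],"grip":0},{"dp":[0,0,0],"dr":[0.09,0,0],"grip":0},{"dp":[0,0,0],"dr":[0.09,0,0],"grip":0},{"dp":[0,0,0],"dr":[0.09,0,0],"grip":0},{"dp":[0,0,0],"dr":[0,0,0],"grip":0}]' |egrep 'pos|wrist'; python3 -c "
from h import *
go([.642,.0565,.236],96)"
```

```text
tool_pos: [0.5491, 0.0399, 0.2365]
wrist_force: [-0.5, 0.1, -0.6]
tcp [0.5491 0.0399 0.2365] axes x [-0.088  0.996 -0.015] z [-0.062 -0.021 -0.998]
dr total [-0.0408  0.0092 -0.0111]
dp total (current axes) [ 0.0337  0.3753 -0.0224]
```

```bash
python3 -m crank '[{"dp":[0,0,0],"dr":[0,0,0],"grip":0},{"dp":[0,0,0],"dr":[0,0,0],"grip":0}]' |egrep 'pos'; python3 -c "
from h import *
go([.642,.0565,.236],96)"
```

```text
tool_pos: [0.5477, 0.0388, 0.2369]
tcp [0.5477 0.0388 0.2369] axes x [-0.087  0.996 -0.022] z [-0.052 -0.026 -0.998]
dr total [-0.0343  0.0134 -0.0116]
dp total (current axes) [ 0.0377  0.3816 -0.0178]
```

```bash
python3 -m crank '[{"dp":[0,0,0],"dr":[-0.0343,0.0134,-0.0116],"grip":0},{"dp":[0,0,0],"dr":[0,0,0],"grip":0},{"dp":[0.01,0.127,0],"dr":[0,0,0],"grip":0},{"dp":[0.01,0.127,0],"dr":[0,0,0],"grip":0},{"dp":[0.01,0.127,0],"dr":[0,0,0],"grip":0}]' |egrep 'pos'; python3 -m crank '[{"dp":[0,0,0],"dr":[0,0,0],"grip":0},{"dp":[0,0,0],"dr":[0,0,0],"grip":0}]' |egrep 'pos|open'; python3 -c "
from h import *
go([.642,.0565,.162],96)"
```

```text
tool_pos: [0.643, 0.0556, 0.2375]
tool_pos: [0.6418, 0.0558, 0.2366]
opening: 0.0854
tcp [0.6418 0.0558 0.2366] axes x [-0.104  0.995 -0.002] z [-0.001 -0.003 -1.   ]
dr total [-0.001   0.0015 -0.0006]
dp total (current axes) [0.0033 0.0015 0.2984]
```

```bash
python3 -m crank '[{"dp":[0,0,0.075],"dr":[0,0,0],"grip":0},{"dp":[0,0,0.075],"dr":[0,0,0],"grip":0},{"dp":[0,0,0.075],"dr":[0,0,0],"grip":0},{"dp":[0,0,0.073],"dr":[0,0,0],"grip":0},{"dp":[0,0,0],"dr":[0,0,0],"grip":0}]' 30|egrep 'pos|wrist'; python3 -m crank '[{"dp":[0,0,0],"dr":[0,0,0],"grip":1},{"dp":[0,0,0],"dr":[0,0,0],"grip":1},{"dp":[0,0,0],"dr":[0,0,0],"grip":1},{"dp":[0,0,0],"dr":[0,0,0],"grip":1},{"dp":[0,0,0],"dr":[0,0,0],"grip":1}]' 30
```

```text
tool_pos: [0.6404, 0.0546, 0.1607]
wrist_force: [-0.8, 0.1, -0.3]
time: 11.2
tool_pos: [0.6428, 0.0551, 0.1629]
tcp_rot: [0.001, 0.67, 0.743, -0.001]
wrist_force: [5.1, -0.4, 2.2]
opening: 0.0245
grasp_force: 36.7
```

```bash
python3 -m crank '[{"dp":[0,0,0.014],"dr":[0,0,0],"grip":1},{"dp":[0,0,0.014],"dr":[0,0,0],"grip":1},{"dp":[0,0,0.014],"dr":[0,0,0],"grip":1},{"dp":[0,0,0],"dr":[0,0,0],"grip":1},{"dp":[0,0,0],"dr":[0,0,0],"grip":1}]' |egrep 'pos|force'; python3 -m crank '[{"dp":[0,0,0],"dr":[0,0,0],"grip":1}]' |egrep 'pos|force'
```

```text
tool_pos: [0.6428, 0.0551, 0.1513]
wrist_force: [9.9, 0.6, -3.8]
grasp_force: 35.8
tool_pos: [0.6427, 0.0551, 0.1513]
wrist_force: [9.2, 1.1, -4.7]
grasp_force: 35.8
```

```bash
python3 -m crank '[{"dp":[0,0,-0.004],"dr":[0,0,0],"grip":1},{"dp":[0,0,0],"dr":[0,0,0],"grip":1},{"dp":[0,0,0],"dr":[0,0,0],"grip":1}]' |egrep 'pos|force'; python3 -m crank '[{"dp":[0,0,0],"dr":[0,0,0],"grip":0},{"dp":[0,0,0],"dr":[0,0,0],"grip":0},{"dp":[0,0,0],"dr":[0,0,0],"grip":0},{"dp":[0,0,0],"dr":[0,0,0],"grip":0},{"dp":[0,0,0],"dr":[0,0,0],"grip":0}]'; python3 -m crank '[{"dp":[0,0,-0.1],"dr":[0,0,0],"grip":0},{"dp":[0,0,-0.15],"dr":[0,0,0],"grip":0},{"dp":[0,0,-0.15],"dr":[0,0,0],"grip":0},{"dp":[0,-0.13,0],"dr":[0,0,0],"grip":0},{"dp":[0,-0.13,0],"dr":[0,0,0],"grip":0.7}]' |egrep 'pos|wrist';python3 -m crank '[{"dp":[0,-0.14,0],"dr":[0,0,0],"grip":0.7},{"dp":[0,0,0],"dr":[-0.08,0,0],"grip":0.7},{"dp":[0,0,0],"dr":[-0.08,0,0],"grip":0.7},{"dp":[0,0,0],"dr":[-0.08,0,0],"grip":0.7},{"dp":[0,0,0],"dr":[-0.08,0,0],"grip":0.7}]' |egrep 'pos|wrist'; python3 -c "
from h import *
c=camera('wrist');cv2.imwrite('pics/w5.png',cv2.resize(c['img'][80:300,260:500],None,fx=2.5,fy=2.5,interpolation=2))"
```

```text
tool_pos: [0.6427, 0.0551, 0.1523]
wrist_force: [9.4, 0.4, -4.3]
grasp_force: 35.6
time: 12.6
tool_pos: [0.6421, 0.0551, 0.1527]
tcp_rot: [0.001, 0.67, 0.743, -0.001]
wrist_force: [0.7, 0.7, -0.7]
opening: 0.0856
grasp_force: 0.0
tool_pos: [0.577, 0.0489, 0.2535]
wrist_force: [-0.2, -0.2, -0.3]
tool_pos: [0.5423, 0.045, 0.2536]
wrist_force: [3.1, -2.1, -0.5]
```

View pics/w5.png

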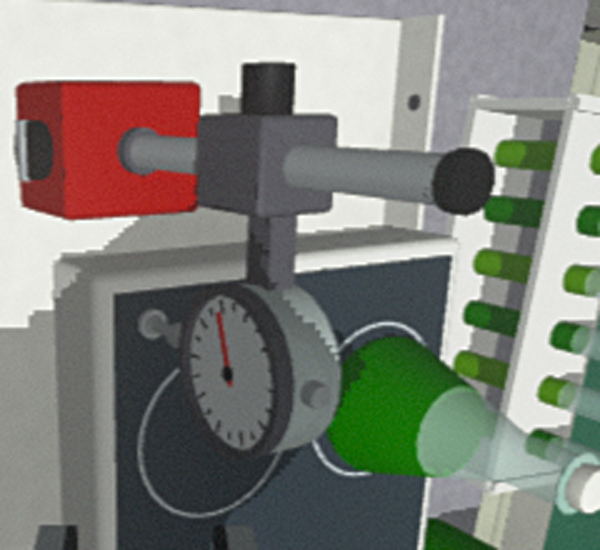

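The needle tip is at crop (220,312) from the hub (228,375), so it points to the dial's left. That means about 7.7 mm if clockwise is positive, or about 2.4 mm otherwise. I'll resolve it from the foot ball (crop (152,324)) and the cap (crop (315,395)) in both views.

Run:
```python
from h import *
from scipy.optimize import minimize_scalar as ms
c4=np.load('w4.npy',allow_pickle=True).item(); c5=camera('wrist'); np.save('w5.npy',c5,allow_pickle=True)
def zat(c,px,xy):
    r=ms(lambda z:np.sum((proj(c,[*xy,z])-px)**2),bounds=(.03,.25),method='bounded'); return round(r.x,4),(proj(c,[*xy,r.x])-px).round(1)
C=lambda a,b:(260+a/2.5,80+b/2.5)
for n,p4,p5,xy in[("ball",(333,203),C(152,324),(.642,.0562)),("cap",(411,239),C(315,395),(.642,.0562)),("hub",(371,227),C(228,375),(.6297,.055))]:
    print(n,zat(c4,p4,xy),zat(c5,p5,xy))
for c,(u,v) in((c4,(333,203)),(c5,C(152,324))):
    u,v=int(u),int(v); g=cv2.cvtColor(c["img"],cv2.COLOR_BGR2GRAY)[v-8:v+9,u-10:u+11]; print(u-10,v-8);print(g)
```

```text
ball (np.float64(0.0843), array([-0.1,  0.2])) (np.float64(0.0761), array([-0. ,  0.1]))
cap (np.float64(0.1866), array([ 0.7, -1.5])) (np.float64(0.1745), array([ 0.2, -0.4]))
hub (np.float64(0.158), array([-0.5,  1.1])) (np.float64(0.1464), array([-0.1,  0.1]))
323 195
[[ 53  52  48  51  48  50  47  50  47  52  49  44  48  48  50  50  41  47
   54  48  41]
 [ 49  54  46  55  50  50  50  50  45  47  43  48  51  45  50  51  51  51
   44  43  48]
 [ 50  48  48  53  49  53  51  48  52  61  68  65  65  56  52  49  44  46
   51  50  51]
 [ 49  50  51  55  51  42  51  57  77  85 101 108 110 102  78  60  44  47
   49  47  45]
 [ 47  48  54  52  52  50  59  77  96 106 108 115 115 109 110  87  57  47
   45  47  47]
 [ 51  46  51  50  48  61  76  92 108 110  98  96  92  95 109 111  81  51
   42  45  46]
 [ 53  50  49  46  51  74  90 106 108 101  89  91  84  85  96 108  92  58
   49  46  44]
 [ 48  51  43  51  55  73  95 110  99  93  88  87  82  86  89 103  97  68
   49  45  44]
 [ 50  52  47  51  62  77 103 106  97  89  93  87  77  80  80  84  87  65
   51  47  43]
 [ 46  49  48  47  67  88 1
[... 1507 characters left out ...]
1  51  52  53  76  99 113 101  94  97  90  86  82  80  85  73
   65  52  57]
 [ 55  53  55  52  49  52  74 103 108 101  96  95  86  89  83  86  83  81
   78  79  83]
 [ 55  55  52  52  53  49  79 101 110 102  98  93  83  86  81  86  81  85
   87  80  87]
 [ 57  53  49  50  52  49  66  90 112 107  98  97  95  85  75  83  81  85
   86  84  84]
 [ 52  49  51  57  53  55  50  75 105 115 108 103 111 106  96  81  79  84
   85  83  88]
 [ 55  54  50  47  47  53  47  50  70 101 114 119 117 113  97  67  58  71
   78  83  82]
 [ 55  50  59  54  54  49  55  50  50  61  73  87  84  74  52  46  48  59
   78  85  82]
 [ 55  52  54  57  49  54  48  52  51  47  48  50  60  48  45  50  47  46
   66  83  82]]
```

The ball moved 8.2 mm and the dial about 10.6–12 mm. So the needle turns counter-clockwise and the spindle is at about 2.4 mm. I'll regrip and lower it about 2.6 mm more.

```bash
python3 -m crank '[{"dp":[0,0,0],"dr":[0.08,0,0],"grip":0},{"dp":[0,0,0],"dr":[0.08,0,0],"grip":0},{"dp":[0,0,0],"dr":[0.08,0,0],"grip":0},{"dp":[0,0,0],"dr":[0.08,0,0],"grip":0},{"dp":[0,0,0],"dr":[0,0,0],"grip":0}]' |egrep 'pos|wrist';python3 -m crank '[{"dp":[0,0,0],"dr":[0,0,0],"grip":0},{"dp":[0,0,0],"dr":[0,0,0],"grip":0}]' |egrep 'pos'; python3 -c "
from h import *
go(None,96)
t,_=rot(); a=np.radians(96); d=np.array([.6415,.0555,.236])-t; print('level dp',np.round([d@[np.cos(a),np.sin(a),0]/.25,d@[np.sin(a),-np.cos(a),0]/.25,-d[2]/.25],4))"
```

```text
tool_pos: [0.5437, 0.0459, 0.2528]
wrist_force: [-0.8, -0.3, -1.0]
tool_pos: [0.5422, 0.0453, 0.2529]
tcp [0.5422 0.0453 0.2529] axes x [-0.104  0.995 -0.002] z [ 0.    -0.002 -1.   ]
dr total [-0.0001  0.0013 -0.0004]
level dp [-0.0011  0.3993  0.0675]
```

```bash
python3 -m crank '[{"dp":[0,0.136,0],"dr":[0,0,0],"grip":0},{"dp":[0,0.136,0],"dr":[0,0,0],"grip":0},{"dp":[0,0.135,0],"dr":[0,0,0],"grip":0},{"dp":[0,0,0],"dr":[0,0,0],"grip":0},{"dp":[0,0,0],"dr":[0,0,0],"grip":0}]' |egrep 'pos'; python3 -m crank '[{"dp":[0,0,0.1],"dr":[0,0,0],"grip":0},{"dp":[0,0,0.1],"dr":[0,0,0],"grip":0},{"dp":[0,0,0.1],"dr":[0,0,0],"grip":0},{"dp":[0,0,0.1],"dr":[0,0,0],"grip":0},{"dp":[0,0,0],"dr":[0,0,0],"grip":0}]' |egrep 'pos';python3 -m crank '[{"dp":[0,0,0],"dr":[0,0,0],"grip":1},{"dp":[0,0,0],"dr":[0,0,0],"grip":1},{"dp":[0,0,0],"dr":[0,0,0],"grip":1},{"dp":[0,0,0],"dr":[0,0,0],"grip":1},{"dp":[0,0,0],"dr":[0,0,0],"grip":1}]' |egrep 'pos|open|force'
```

```text
tool_pos: [0.6434, 0.0559, 0.2527]
tool_pos: [0.6416, 0.0547, 0.1506]
tool_pos: [0.643, 0.0551, 0.153]
wrist_force: [-10.6, -0.9, 4.6]
opening: 0.0245
grasp_force: 38.6
```

```bash
python3 -m crank '[{"dp":[0,0,0.008],"dr":[0,0,0],"grip":1},{"dp":[0,0,0],"dr":[0,0,0],"grip":1},{"dp":[0,0,0],"dr":[0,0,0],"grip":1}]' |egrep 'pos|open|force'
```

```text
tool_pos: [0.643, 0.0551, 0.1507]
wrist_force: [-8.5, -1.1, 1.2]
opening: 0.0248
grasp_force: 38.2
```

```bash
python3 -m crank '[{"dp":[0,0,0],"dr":[0,0,0],"grip":0},{"dp":[0,0,0],"dr":[0,0,0],"grip":0},{"dp":[0,0,0],"dr":[0,0,0],"grip":0},{"dp":[0,0,0],"dr":[0,0,0],"grip":0},{"dp":[0,0,0],"dr":[0,0,0],"grip":0}]' |egrep 'time|open|force'; python3 -m crank '[{"dp":[0,0,-0.11],"dr":[0,0,0],"grip":0},{"dp":[0,0,-0.15],"dr":[0,0,0],"grip":0},{"dp":[0,0,-0.15],"dr":[0,0,0],"grip":0},{"dp":[0,-0.13,0],"dr":[0,0,0],"grip":0},{"dp":[0,-0.13,0],"dr":[0,0,0],"grip":0.7}]' |egrep 'pos|wrist';python3 -m crank '[{"dp":[0,-0.14,0],"dr":[0,0,0],"grip":0.7},{"dp":[0,0,0],"dr":[-0.08,0,0],"grip":0.7},{"dp":[0,0,0],"dr":[-0.08,0,0],"grip":0.7},{"dp":[0,0,0],"dr":[-0.08,0,0],"grip":0.7},{"dp":[0,0,0],"dr":[-0.08,0,0],"grip":0.7}]' |egrep 'pos|wrist'
python3 - <<'E'
from h import *
c5=np.load('w5.npy',allow_pickle=True).item(); c6=camera('wrist'); cv2.imwrite('pics/w6.png',c6['img'])
c4=np.load('w4.npy',allow_pickle=True).item()
for c in(c4,c5,c6):
    p=proj(c,[.6297,.055,.1464]); h=cv2.cvtColor(c["img"],cv2.COLOR_BGR2HSV)
    u,v=p.astype(int); w=h[v-40:v+40,u-40:u+50]
    m=cv2.inRange(w,(0,110,70),(8,255,255))|cv2.inRange(w,(172,110,70),(180,255,255))
    k,l,st,ce=cv2.connectedComponentsWithStats(m); 
    print("hub est",p.round(1),[(st[i]+np.array([u-40,v-40,0,0,0])).tolist() for i in range(1,k) if st[i,4]>8],[(ce[i]+[u-40,v-40]).round(1) for i in range(1,k) if st[i,4]>8])
    d=h[...,2][v-9:v+10,u-9:u+10]; 
    ys,xs=np.where((h[...,2][v-22:v+22,u-16:u+16]<40)); print("dark",xs.mean()+u-16,ys.mean()+v-22,len(xs))
E
```

```text
time: 16.7
wrist_force: [0.8, 0.3, 0.7]
opening: 0.0856
grasp_force: 0.0
tool_pos: [0.5788, 0.0491, 0.254]
wrist_force: [-0.3, 0.4, -0.3]
tool_pos: [0.5441, 0.0452, 0.2541]
wrist_force: [2.8, -1.7, -1.4]
hub est [361.2 223.7] [[373, 228, 18, 10, 39]] [array([381.7, 232.7])]
dark 369.88235294117646 226.05882352941177 17
hub est [351.2 230.1] [[348, 206, 5, 22, 34]] [array([350.3, 215.9])]
dark 352.1818181818182 230.0909090909091 11
hub est [347.2 229.4] [[337, 231, 9, 9, 22]] [array([340.8, 234.5])]
dark 346.0 228.27272727272728 11
```

The needle has gone on past 180° to about 200°, so the spindle is at about 5.5 mm and the gauge is set. Now for the wedge: untilt, turn, travel.

```bash
python3 -m crank '[{"dp":[0,0,0],"dr":[0.08,0,0],"grip":0},{"dp":[0,0,0],"dr":[0.08,0,0],"grip":0},{"dp":[0,0,0],"dr":[0.08,0,0],"grip":0},{"dp":[0,0,0],"dr":[0.08,0,0],"grip":0},{"dp":[0,0,0],"dr":[0,0,0],"grip":0}]' |egrep 'pos|wrist';python3 -m crank '[{"dp":[-0.1,-0.1,0],"dr":[0,0,0],"grip":0},{"dp":[-0.15,-0.1,0],"dr":[0,0,0],"grip":0},{"dp":[-0.15,-0.1,0],"dr":[0,0,0],"grip":0},{"dp":[-0.15,-0.05,0],"dr":[0,0,0],"grip":0},{"dp":[-0.15,0,0],"dr":[0,0,0],"grip":0}]' |egrep 'pos';python3 -m crank '[{"dp":[-0.19,0,0],"dr":[0,0,0],"grip":0},{"dp":[-0.19,0,0],"dr":[0,0,0],"grip":0},{"dp":[-0.19,0,0],"dr":[0,0,0],"grip":0},{"dp":[-0.19,0,0],"dr":[0,0,0],"grip":0},{"dp":[-0.19,0,0],"dr":[0,0,0],"grip":0}]' |egrep 'pos';python3 -m crank '[{"dp":[0,0,0],"dr":[0,0,0.085],"grip":0},{"dp":[0,0,0],"dr":[0,0,0.085],"grip":0},{"dp":[0,0,0],"dr":[0,0,0.085],"grip":0},{"dp":[0,0,0],"dr":[0,0,0.085],"grip":0},{"dp":[0,0,0],"dr":[0,0,0.085],"grip":0}]' |egrep 'pos'
python3 -m crank '[{"dp":[0,0,0],"dr":[0,0,0.085],"grip":0},{"dp":[0,0,0],"dr":[0,0,0.085],"grip":0},{"dp":[0,0,0],"dr":[0,0,0.085],"grip":0},{"dp":[0,0,0],"dr":[0,0,0.085],"grip":0},{"dp":[0,0,0],"dr":[0,0,0.085],"grip":0}]' |egrep 'pos'
python3 -m crank '[{"dp":[0,0,0],"dr":[0,0,0.085],"grip":0},{"dp":[0,0,0],"dr":[0,0,0.085],"grip":0},{"dp":[0,0,0],"dr":[0,0,0],"grip":0},{"dp":[0,0,0],"dr":[0,0,0],"grip":0}]' |egrep 'pos|time'
python3 -c "
from h import *
go([.43,-.393,.254],3); c=camera('wrist'); print(proj(c,[.41,-.393,.0285]),proj(c,[.572,-.389,.004]))
cv2.imwrite('pics/w7.png',c['img'])
m=cv2.inRange(cv2.cvtColor(c['img'],cv2.COLOR_BGR2HSV),(5,150,60),(18,255,255));k,l,st,ce=cv2.connectedComponentsWithStats(m);print(st[1:][st[1:,4]>200])
"
```

```text
tool_pos: [0.5455, 0.0457, 0.253]
wrist_force: [-0.5, 0.7, -0.7]
tool_pos: [0.4738, -0.1393, 0.2544]
tool_pos: [0.4997, -0.3757, 0.2548]
tool_pos: [0.4998, -0.3737, 0.2547]
tool_pos: [0.4999, -0.3737, 0.2547]
time: 20.65
tool_pos: [0.5, -0.3737, 0.2547]
tcp [ 0.5    -0.3737  0.2547] axes x [0.997 0.076 0.   ] z [ 0.001 -0.003 -1.   ]
dr total [ 0.0019 -0.0002  0.0153]
dp total (current axes) [-0.285   0.0555  0.0027]
[327.2244054  282.95437046] [335.78995723 133.63464746]
[[ 312  131   40  158 5029]]
```

Run:
```python
from h import *
c=camera('wrist'); t=camera('top')
m=cv2.inRange(cv2.cvtColor(c['img'],cv2.COLOR_BGR2HSV),(5,150,60),(18,255,255))
o,_=ray(c,0,0); print("cam",o.round(3))
for r in (133,140,160,180,200,220,240,260,275,284):
    xs=np.where(m[r])[0]; xs=xs[(xs>300)&(xs<370)]; a,b=xs.min()-.5,xs.max()+.5
    q=onplane(c,(a+b)/2,r,.015); z=np.clip(.004+(.572-q[0])/.14*.0245,.004,.0285)
    A=onplane(c,a,r,0);B=onplane(c,b,r,z);A2=onplane(c,a,r,z); print(r,xs.size,z.round(4),A[:2].round(4),B[:2].round(4),"mid top",((A2+B)/2)[:2].round(4))
rs=np.where(m[:,322])[0]; print("ends",rs.min(),rs.max(),onplane(c,330,rs.min()-.5,0).round(4),onplane(c,325,288.5,.0285).round(4),onplane(c,325,288.5,0).round(4))
```

```text
cam [ 0.583 -0.368  0.376]
133 34 0.004 [ 0.571  -0.3699] [ 0.5738 -0.4055] mid top [ 0.5725 -0.3877]
140 34 0.0051 [ 0.5639 -0.3704] [ 0.5668 -0.4062] mid top [ 0.5655 -0.3883]
160 34 0.0086 [ 0.5429 -0.3709] [ 0.5465 -0.407 ] mid top [ 0.5451 -0.3889]
180 34 0.0122 [ 0.5211 -0.3714] [ 0.5258 -0.4078] mid top [ 0.5245 -0.3895]
200 33 0.016 [ 0.4985 -0.3731] [ 0.5048 -0.4086] mid top [ 0.5034 -0.3907]
220 33 0.02 [ 0.4749 -0.3725] [ 0.4833 -0.4083] mid top [ 0.482  -0.3903]
240 32 0.0241 [ 0.4505 -0.3742] [ 0.4616 -0.4091] mid top [ 0.4603 -0.3915]
260 32 0.0284 [ 0.425  -0.3748] [ 0.4395 -0.4098] mid top [ 0.4382 -0.3921]
275 32 0.0285 [ 0.4051 -0.375 ] [ 0.4212 -0.4106] mid top [ 0.4199 -0.3925]
284 9 0.0285 [ 0.3929 -0.3759] [ 0.4099 -0.4105] mid top [ 0.4086 -0.3929]
ends 131 287 [ 0.5745 -0.3829  0.    ] [ 0.4027 -0.3911  0.0285] [ 0.388 -0.393  0.   ]
```

```bash
python3 -m crank '[{"dp":[0,0,0],"dr":[0.0019,0,0.0286],"grip":0},{"dp":[-0.161,0.033,0.05],"dr":[0,0,0],"grip":0},{"dp":[-0.161,0.032,0.05],"dr":[0,0,0],"grip":0},{"dp":[0,0,0.18],"dr":[0,0,0],"grip":0},{"dp":[0,0,0.18],"dr":[0,0,0],"grip":0}]' 80|egrep 'pos'; python3 -m crank '[{"dp":[0,0,0.18],"dr":[0,0,0],"grip":0},{"dp":[0,0,0],"dr":[0,0,0],"grip":0},{"dp":[0,0,0],"dr":[0,0,0],"grip":0}]'|egrep 'pos|wrist'; python3 -c "
from h import *
go([.42,-.3925,.0235],1.8)"
```

```text
tool_pos: [0.4191, -0.3936, 0.1395]
tool_pos: [0.4199, -0.3925, 0.0952]
wrist_force: [0.4, 0.1, 1.0]
tcp [ 0.4199 -0.3925  0.0952] axes x [ 1.     0.028 -0.001] z [-0.001  0.001 -1.   ]
dr total [-0.0004  0.0005 -0.0024]
dp total (current axes) [ 0.0006 -0.      0.287 ]
```

```bash
python3 -m crank '[{"dp":[0,0,0.12],"dr":[0,0,0],"grip":0},{"dp":[0,0,0.12],"dr":[0,0,0],"grip":0},{"dp":[0,0,0.047],"dr":[0,0,0],"grip":0},{"dp":[0,0,0],"dr":[0,0,0],"grip":0},{"dp":[0,0,0],"dr":[0,0,0],"grip":0}]' 80|egrep 'pos|wrist'; python3 -m crank '[{"dp":[0,0,0],"dr":[0,0,0],"grip":1},{"dp":[0,0,0],"dr":[0,0,0],"grip":1},{"dp":[0,0,0],"dr":[0,0,0],"grip":1},{"dp":[0,0,0],"dr":[0,0,0],"grip":1},{"dp":[0,0,0],"dr":[0,0,0],"grip":1}]'
```

```text
tool_pos: [0.4206, -0.3932, 0.0247]
wrist_force: [0.2, 0.0, -0.3]
time: 22.6
tool_pos: [0.42, -0.3927, 0.0236]
tcp_rot: [0.0, 1.0, 0.013, 0.0]
wrist_force: [-1.7, 2.2, 12.6]
opening: 0.0348
grasp_force: 80.4
```

```bash
python3 -m crank '[{"dp":[0,0,-0.1],"dr":[0,0,0],"grip":1},{"dp":[0,0,-0.15],"dr":[0,0,0],"grip":1},{"dp":[0,0,-0.13],"dr":[0,0,0],"grip":1},{"dp":[0,-0.15,0],"dr":[0,0,0],"grip":1},{"dp":[0.01,-0.19,0],"dr":[0,0,0],"grip":1}]' 80|egrep 'pos'; python3 -m crank '[{"dp":[0.01,-0.19,0],"dr":[0,0,0],"grip":1},{"dp":[0.01,-0.19,0],"dr":[0,0,0],"grip":1},{"dp":[0.01,-0.19,0],"dr":[0,0,0],"grip":1},{"dp":[0,-0.19,0],"dr":[0,0,0],"grip":1},{"dp":[0,-0.1,0],"dr":[0,0,-0.05],"grip":1}]'|egrep 'pos'; python3 -m crank '[{"dp":[0,0,0],"dr":[0,0,0],"grip":1},{"dp":[0,0,0],"dr":[0,0,0],"grip":1}]'
python3 - <<'E'
from h import *
go([.44,-.083,.12],6)
c=camera('wrist');cv2.imwrite('pics/w8.png',c['img'])
s=read_state()
for p in([.633,-.063,.074],[.633,-.063,.029],[.6185,.076,.074],[.6477,-.202,.074]): print(proj(c,p).round(1))
g=cv2.cvtColor(c['img'],cv2.COLOR_BGR2GRAY)
for col in(240,280,320,360,400,440): print(col,g[0:240:6,col].tolist())
E
```

```text
tool_pos: [0.4197, -0.3082, 0.1188]
tool_pos: [0.4214, -0.0888, 0.118]
time: 23.8
tool_pos: [0.4219, -0.0922, 0.118]
tcp_rot: [0.0, 0.999, 0.053, -0.0]
wrist_force: [-0.4, -1.1, -0.5]
opening: 0.0347
grasp_force: 79.8
tcp [ 0.4219 -0.0922  0.118 ] axes x [ 0.994  0.106 -0.   ] z [-0. -0. -1.]
dr total [0.0001 0.0001 0.0007]
dp total (current axes) [ 0.076  -0.0289 -0.0081]
[ 294.4 -286.6]
[ 300.7 -175.9]
[-120.  -287.2]
[ 708.7 -286.8]
240 [144, 147, 143, 147, 144, 151, 148, 146, 150, 146, 146, 149, 150, 147, 148, 146, 154, 149, 153, 148, 150, 150, 150, 151, 145, 150, 151, 150, 153, 151, 150, 153, 147, 153, 151, 152, 152, 135, 103, 102]
280 [99, 99, 102, 100, 101, 100, 99, 98, 102, 103, 101, 102, 101, 101, 102, 101, 99, 103, 102, 103, 102, 103, 103, 101, 103, 105, 102, 102, 100, 104, 103, 106, 105, 103, 106, 100, 100, 105, 102, 104]
320 [102, 100, 102, 103, 100, 101, 100, 102, 98, 100, 105, 105, 104, 102, 100, 102, 102, 104, 102, 103, 103, 104, 102, 101, 102, 104, 106, 102, 103, 102, 106, 104, 103, 101, 102, 104, 104, 103, 100, 104]
360 [98, 100, 102, 102, 100, 102, 105, 104, 102, 102, 103, 100, 105, 107, 100, 100, 102, 103, 103, 103, 103, 101, 108, 105, 110, 106, 113, 113, 101, 104, 111, 109, 111, 110, 112, 112, 108, 109, 110, 108]
400 [153, 153, 150, 151, 153, 154, 149, 155, 155, 155, 151, 152, 155, 152, 155, 151, 153, 155, 157, 152, 154, 154, 158, 158, 154, 197, 237, 238, 238, 238, 238, 238, 237, 239, 239, 237, 238, 239, 163, 165]
440 [235, 236, 236, 237, 237, 236, 237, 237, 243, 150, 156, 153, 155, 155, 153, 150, 154, 238, 234, 235, 236, 236, 234, 236, 234, 236, 239, 236, 236, 237, 234, 236, 239, 238, 236, 236, 236, 235, 170, 162]
```

Run:
```python
from h import *
c=camera("wrist"); s=read_state()
def Tw(p,q):
    M=np.eye(4);M[:3,:3]=R.from_quat([q[1],q[2],q[3],q[0]]).as_matrix();M[:3,3]=p;return M
ct=np.array(c["camera_from_world"])@Tw(s["tool_pos"],s["tcp_rot"])
c1=dict(c);c1["camera_from_world"]=ct@np.linalg.inv(Tw([.5991,.0562,.3153],[0,.671,.7415,0]))
for p in((337,183),(336,389),(519,183),(494,388)): print(p,onplane(c1,*p,.074).round(4),onplane(c1,*p,.029).round(4))
print("boardfront",onplane(c1,167,91,.015).round(4),onplane(c1,195,300,.015).round(4))
# wedge in hand: mask in wrist
m=cv2.inRange(cv2.cvtColor(c['img'],cv2.COLOR_BGR2HSV),(5,150,60),(18,255,255)); r=np.where(m.any(1))[0]; print(r.min(),r.max())
for row in(r.min()+2,r.min()+30,r.min()+80):
    xs=np.where(m[row])[0]; zb=s["tool_pos"][2]-.0236+.006; print(row,xs.min(),xs.max(),onplane(c,xs.mean(),row,zb).round(4))
```

```text
(337, 183) [0.6182 0.0785 0.074 ] [0.6215 0.071  0.029 ]
(336, 389) [ 0.6495 -0.1962  0.074 ] [ 0.6567 -0.2378  0.029 ]
(519, 183) [0.8127 0.098  0.074 ] [0.8402 0.0929 0.029 ]
(494, 388) [ 0.8596 -0.1734  0.074 ] [ 0.8929 -0.2122  0.029 ]
boardfront [0.416  0.1543 0.015 ] [ 0.4431 -0.1151  0.015 ]
0 370
2 262 367 [ 0.5436 -0.0802  0.1003]
30 263 366 [ 0.5351 -0.081   0.1003]
80 265 366 [ 0.5188 -0.083   0.1003]
```

```bash
python3 -m crank '[{"dp":[0.05,-0.034,0.1],"dr":[0,0,0],"grip":1},{"dp":[0.05,0,0.1],"dr":[0,0,0],"grip":1},{"dp":[0,0,0.09],"dr":[0,0,0],"grip":1},{"dp":[0,0,0],"dr":[0,0,0],"grip":1},{"dp":[0,0,0],"dr":[0,0,0],"grip":1}]' |egrep 'pos|force'; python3 -m crank '[{"dp":[0,0,0.006],"dr":[0,0,0],"grip":1},{"dp":[0,0,0],"dr":[0,0,0],"grip":1}]' |egrep 'pos|wrist';python3 -m crank '[{"dp":[0,0,0.004],"dr":[0,0,0],"grip":1},{"dp":[0,0,0],"dr":[0,0,0],"grip":1}]' |egrep 'pos|wrist';python3 -m crank '[{"dp":[0,0,0.004],"dr":[0,0,0],"grip":1},{"dp":[0,0,0],"dr":[0,0,0],"grip":1}]' |egrep 'pos|wrist'
```

```text
tool_pos: [0.4453, -0.082, 0.0455]
wrist_force: [0.0, -0.3, 0.1]
grasp_force: 79.9
tool_pos: [0.446, -0.0816, 0.0447]
wrist_force: [0.9, 0.1, -0.4]
tool_pos: [0.4459, -0.0814, 0.0432]
wrist_force: [-0.4, 0.7, -0.6]
tool_pos: [0.4457, -0.0812, 0.0418]
wrist_force: [0.3, -0.1, -1.5]
```

```bash
python3 -m crank '[{"dp":[0,0,0.004],"dr":[0,0,0],"grip":1},{"dp":[0,0,0],"dr":[0,0,0],"grip":1}]' |egrep 'pos|wrist';python3 -m crank '[{"dp":[0,0,0.004],"dr":[0,0,0],"grip":1},{"dp":[0,0,0],"dr":[0,0,0],"grip":1}]' |egrep 'pos|wrist';python3 -m crank '[{"dp":[0,0,0.004],"dr":[0,0,0],"grip":1},{"dp":[0,0,0],"dr":[0,0,0],"grip":1}]' |egrep 'pos|wrist';python3 -m crank '[{"dp":[0,0,0.003],"dr":[0,0,0],"grip":1},{"dp":[0,0,0],"dr":[0,0,0],"grip":1}]' |egrep 'pos|wrist'
```

```text
tool_pos: [0.4457, -0.0812, 0.0407]
wrist_force: [0.5, -0.1, -1.2]
tool_pos: [0.4457, -0.0812, 0.0397]
wrist_force: [-0.3, 0.1, -1.2]
tool_pos: [0.4457, -0.0812, 0.0387]
wrist_force: [-0.7, 0.2, -1.4]
tool_pos: [0.4457, -0.0812, 0.0385]
wrist_force: [-2.9, -0.1, 17.9]
```

```bash
python3 -m crank '[{"dp":[0,0,-0.002],"dr":[0,0,0],"grip":1},{"dp":[0.03,0,0],"dr":[0,0,0],"grip":1},{"dp":[0.03,0,0],"dr":[0,0,0],"grip":1},{"dp":[0.04,0,0],"dr":[0,0,0],"grip":1},{"dp":[0.04,0,0],"dr":[0,0,0],"grip":1}]' |egrep 'pos|wrist'; python3 -m crank '[{"dp":[0.04,0,0],"dr":[0,0,0],"grip":1},{"dp":[0.04,0,0],"dr":[0,0,0],"grip":1},{"dp":[0.04,0,0],"dr":[0,0,0],"grip":1},{"dp":[0.02,0,0],"dr":[0,0,0],"grip":1},{"dp":[0,0,0],"dr":[0,0,0],"grip":1}]' |egrep 'pos|force'
```

```text
tool_pos: [0.4812, -0.0776, 0.0386]
wrist_force: [-2.3, -1.3, 5.2]
tool_pos: [0.5166, -0.0737, 0.0386]
wrist_force: [2.1, 0.1, 2.7]
grasp_force: 80.4
```

```bash
python3 -m crank '[{"dp":[0.02,0,0],"dr":[0,0,0],"grip":1},{"dp":[0.02,0,0],"dr":[0,0,0],"grip":1},{"dp":[0,0,0],"dr":[0,0,0],"grip":1}]' |egrep 'pos|wrist'; python3 -m crank '[{"dp":[0.015,0,0],"dr":[0,0,0],"grip":1},{"dp":[0,0,0],"dr":[0,0,0],"grip":1}]' |egrep 'pos|wrist';python3 -m crank '[{"dp":[0.015,0,0],"dr":[0,0,0],"grip":1},{"dp":[0,0,0],"dr":[0,0,0],"grip":1}]' |egrep 'pos|wrist';python3 -m crank '[{"dp":[0.012,0,0],"dr":[0,0,0],"grip":1},{"dp":[0,0,0],"dr":[0,0,0],"grip":1}]' |egrep 'pos|wrist'
```

```text
tool_pos: [0.5261, -0.0727, 0.0386]
wrist_force: [2.3, -0.5, 1.6]
tool_pos: [0.5291, -0.0724, 0.0386]
wrist_force: [-0.9, -0.1, 4.3]
tool_pos: [0.5329, -0.0721, 0.0386]
wrist_force: [-1.3, -0.8, 4.8]
tool_pos: [0.5351, -0.0719, 0.0386]
wrist_force: [-5.6, -1.0, 10.7]
```

```bash
python3 -m crank '[{"dp":[0.01,0,0],"dr":[0,0,0],"grip":1},{"dp":[0,0,0],"dr":[0,0,0],"grip":1}]' |egrep 'pos|wrist';python3 -m crank '[{"dp":[0.01,0,0],"dr":[0,0,0],"grip":1},{"dp":[0,0,0],"dr":[0,0,0],"grip":1}]' |egrep 'pos|wrist';python3 -m crank '[{"dp":[0.01,0,0],"dr":[0,0,0],"grip":1},{"dp":[0,0,0],"dr":[0,0,0],"grip":1}]' |egrep 'pos|wrist';python3 -m crank '[{"dp":[0.01,0,0],"dr":[0,0,0],"grip":1},{"dp":[0,0,0],"dr":[0,0,0],"grip":1}]' |egrep 'pos|wrist|grasp'
```

```text
tool_pos: [0.5356, -0.0719, 0.0385]
wrist_force: [-18.4, -0.2, 24.6]
tool_pos: [0.5363, -0.0719, 0.0385]
wrist_force: [-30.9, -1.0, 36.9]
tool_pos: [0.5384, -0.0718, 0.0385]
wrist_force: [-32.5, -2.0, 40.0]
tool_pos: [0.5409, -0.0717, 0.0385]
wrist_force: [-34.0, -2.0, 39.0]
grasp_force: 85.0
```

```bash
python3 -m crank '[{"dp":[0,0,-0.003],"dr":[0,0,0],"grip":1},{"dp":[0.01,0,0],"dr":[0,0,0],"grip":1},{"dp":[0,0,0],"dr":[0,0,0],"grip":1}]' |egrep 'pos|wrist';python3 -m crank '[{"dp":[0.012,0,0],"dr":[0,0,0],"grip":1},{"dp":[0,0,0],"dr":[0,0,0],"grip":1}]' |egrep 'pos|wrist';python3 -m crank '[{"dp":[0.012,0,0],"dr":[0,0,0],"grip":1},{"dp":[0,0,0],"dr":[0,0,0],"grip":1}]' |egrep 'pos|wrist|grasp'
```

```text
tool_pos: [0.5449, -0.0711, 0.0386]
wrist_force: [-18.7, -2.1, 11.3]
tool_pos: [0.5478, -0.0708, 0.0386]
wrist_force: [-18.7, -2.5, 11.5]
tool_pos: [0.5509, -0.0704, 0.0386]
wrist_force: [-18.1, -1.5, 12.1]
grasp_force: 81.5
```

```bash
python3 -m crank '[{"dp":[0.012,0,0],"dr":[0,0,0],"grip":1},{"dp":[0.004,0,0],"dr":[0,0,0],"grip":1},{"dp":[0,0,0],"dr":[0,0,0],"grip":1},{"dp":[0,0,0],"dr":[0,0,0],"grip":1}]'
python3 - <<'E'
from h import *
a=cv2.imread('pics/side0.png'); c=camera('side'); b=c['img']; cv2.imwrite('pics/s3.png',b)
G=lambda i:cv2.GaussianBlur(cv2.cvtColor(i,cv2.COLOR_BGR2GRAY),(3,3),0)
a,b=G(a),G(b)
def sh(n,x,y,w,h):
    M=np.eye(2,3,dtype=np.float32)
    try: cc,M=cv2.findTransformECC(np.ascontiguousarray(a[y:y+h,x:x+w]),np.ascontiguousarray(b[y:y+h,x:x+w]),M,cv2.MOTION_TRANSLATION,(3,100,1e-5),None,1); print(n,round(float(cc),3),M[:,2].round(2))
    except cv2.error as e: print(n,"fail")
sh("flask1 rearL",212,208,28,44); sh("flask2 rear R",222,180,24,40); sh("flask3 front R",250,180,24,40); sh("red base",258,268,32,32)
sh("rearL case edge",206,250,40,22)
for n,p,d in [("front edge",[.634,-.06,.074],[0,0,.003]),("flask3top",[.68,-.15,.19],[.0,0,.0027])]: print(n,proj(c,np.array(p)+d)-proj(c,p),proj(c,np.array(p)+[.0015,0,0])-proj(c,p))
E
```

```text
time: 29.6
tool_pos: [0.5546, -0.0701, 0.0386]
tcp_rot: [0.0, 0.999, 0.052, -0.004]
wrist_force: [-20.5, -2.3, 13.0]
opening: 0.0345
grasp_force: 81.9
flask1 rearL 0.937 [-0.55  0.05]
flask2 rear R 0.946 [-0.94 -0.15]
flask3 front R 0.934 [-0.65 -0.39]
red base 0.999 [-0.01 -0.01]
rearL case edge 0.963 [-0.39 -0.24]
front edge [-0.0404635 -0.8123975] [-0.51598594 -0.01626816]
flask3top [-0.05446765 -0.79760104] [-0.51797278 -0.01545953]
```

```bash
python3 -m crank '[{"dp":[0.008,0,0],"dr":[0,0,0],"grip":1},{"dp":[0,0,0],"dr":[0,0,0],"grip":1},{"dp":[0,0,0],"dr":[0,0,0],"grip":1},{"dp":[0,0,0],"dr":[0,0,0],"grip":1}]'
python3 - <<'E'
from h import *
a=cv2.imread('pics/side0.png'); c=camera('side'); b=c['img']
G=lambda i:cv2.GaussianBlur(cv2.cvtColor(i,cv2.COLOR_BGR2GRAY),(3,3),0)
a,b=G(a),G(b)
for n,x,y,w,h in [("flask1",212,208,28,44),("flask2",222,180,24,40),("flask3",250,180,24,40)]:
    cc,M=cv2.findTransformECC(np.ascontiguousarray(a[y:y+h,x:x+w]),np.ascontiguousarray(b[y:y+h,x:x+w]),np.eye(2,3,dtype=np.float32),cv2.MOTION_TRANSLATION,(3,100,1e-5),None,1); print(n,M[:,2].round(2))
w=camera('wrist'); m=cv2.inRange(cv2.cvtColor(w['img'],cv2.COLOR_BGR2HSV),(5,150,60),(18,255,255)); z=.015+.02
for r in(260,300,340):
    xs=np.where(m[r])[0]; print(r,len(xs),onplane(w,xs.mean(),r,z).round(4) if len(xs) else "")
E
```

```text
time: 30.05
tool_pos: [0.5567, -0.0699, 0.0386]
tcp_rot: [0.0, 0.999, 0.052, -0.004]
wrist_force: [-20.7, -2.0, 12.6]
opening: 0.0351
grasp_force: 81.6
flask1 [-0.62  0.07]
flask2 [-1.06 -0.16]
flask3 [-0.72 -0.54]
260 94 [ 0.587  -0.0676  0.035 ]
300 93 [ 0.569  -0.0693  0.035 ]
340 87 [ 0.5494 -0.0718  0.035 ]
```

```bash
python3 -c "
from rig import *
print(sign_off())"
```

```text
the job is handed in; nothing more can be done
None
```

I handed the job in at about 30 s with the gripper still holding the wedge under the middle of the stirrer's front edge. The front feet are an estimated 3 mm clear (worked out from wedge travel; the camera check suggested nearer 2–2.5 mm). The gauge was set to about 5.5 mm and released before the push, and the rig gave no verdict.

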